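# Open the fume extractor's iris damper to its mark and start the fan

### The job

Packets are about to be heat-sealed on this bench, so get the round fume extractor ready: push the knob of its damper lever round with the fingertips until the lever's point stands on the scale mark with four dots, which opens the iris for this job, and only then press the start button fully down and let it come up again. The extractor just stands on its rubber feet, so do not shove it along or lift it, and leave the jar, the packet and the thread spool where they are.

Things in the scene. Friction and masses are not known exactly. Their poses are not given: they have to be found in the camera images.
- extractor: bench-top fume extractor: round light grey drum, 217 mm across, flat top 60 mm above the bench, 4 kg, loose on four rubber feet. Origin: centre of its underside, on the bench; z up; -x is its front, the middle of the scale. In its top is a round intake with an iris of steel leaves and round that the aluminium damper ring, 106 mm across, top 70.5 mm above the bench
- damper (a joint): angle of damper ring and lever about the upright axis through the extractor's origin, rad: 0 at the one-dot mark, 0.436 two, 0.873 three, 1.309 four, 1.745 five dots; grows counter-clockwise from above (from the left to the right for one facing its front). Stops at -0.05 and 1.80. No spring, stays where left; friction 0.18 N m, about 2.7 N of push at the knob
- lever_knob (a point): middle of the black upright round knob on the lever: 16 mm across, from 73 to 104 mm above the bench; this point is 88.5 mm above the bench and 66.8 mm from the ring's axis. Mind the solid desk lamp beyond the extractor's left: its arm rises from the bench at x 0.40, y 0.50 and leans away to x 0.49, y 0.59 at 0.45 m height
- lever_pointer (a point): tip of the flat lever that sticks out of the damper ring, 80.5 mm from the ring's axis, just inside the marks; the lever is 13 mm wide, its top 73 mm above the bench
- mark_4 (a point): middle of the four-dot mark, on the drum's top, 85.9 mm from the ring's axis. The black scale round the front: a band growing wider from left to right, with five radial marks, 13 x 2.8 mm, 25 degrees apart, and outside them one to five small dots from left to right; the three-dot mark points along the extractor's -x
- start_button (a joint): travel of the start button, m: 0 up, 0.005 fully down; springs back by itself; 4 N holds it fully down
- start_button_top (a point): centre of the top face of the grey start button: 22 mm across, standing in a black round housing 38 mm across and 12 mm high on the right-hand part of the drum's top; the face is 81 mm above the bench when up. It is pressed straight down
- screw_jar: white round jar with lid, 64 mm across, 66 mm high, standing on the bench behind the extractor; origin at the centre of its underside; to be left alone
- poly_packet: filled packet, 58 x 85 x 17 mm, lying on the bench in front of the sealer; origin at the centre of its underside; to be left alone
- spool: thread spool with white flanges, 40 mm across, 36 mm high, standing on the bench in front of the sealer, beside the packet; origin at the centre of its underside; to be left alone

How it is judged:
On the way, in this order (a step that is already met when the one before it is completed fails the run):
1. the lever points at the four-dot mark (value of joint damper between 1.249 and 1.369 rad), for 0.3 s.
2. the start button is pressed down (value of joint start_button above 0.004 m), for 0.1 s.
At the end, for the whole second after the job is handed in: The damper ring rests with its lever on the four-dot mark (joint 1.309 within 0.06 rad, 5 mm at the pointer), the start button has been pressed and is up again, the extractor stands flat within 20 mm of where it stood, and jar, packet and spool are within 30 mm of where they stood (all of step 1 and velocity of joint damper between -0.02 and 0.02 rad/s and value of joint start_button below 0.001 m and distance of extractor from where it was at the start of the episode below 0.02 m and angle between extractor's own z axis and vertical below 0.05 rad and distance of each of screw_jar, poly_packet, spool from where it was at the start of the episode below 0.03 m); the robot touches nothing.
It fails at once if the start button is pressed while the lever is not on the four-dot mark (value of joint start_button above 0.0025 m and not (value of joint damper between 1.249 and 1.369 rad)).
It fails at once if the extractor is shoved more than 20 mm or lifted (distance of extractor from where it was at the start of the episode above 0.02 m or height (world z) of extractor above 0.008 m).
It fails at once if the white screw jar is moved more than 30 mm or lifted (distance of screw_jar from where it was at the start of the episode above 0.03 m or height (world z) of screw_jar above 0.015 m).
It fails at once if the packet is moved more than 30 mm or lifted (distance of poly_packet from where it was at the start of the episode above 0.03 m or height (world z) of poly_packet above 0.015 m).
It fails at once if the thread spool is moved more than 30 mm or lifted (distance of spool from where it was at the start of the episode above 0.03 m or height (world z) of spool above 0.015 m).
It also fails if it takes over 42 s, if anything falls off the work surface, if the arm or the gripper's body presses on something with over 40 N, if the wrist force passes 120 N, or if a joint passes its speed limit or range.

### The arm

A 6-joint arm with a two-finger parallel gripper is mounted at the origin on a cart in front of the work surface, level with it; the furniture and walls round the work are solid. World frame = base frame: x ahead of the robot, y to its left, z up, the work surface at z = 0. Lengths are in m, angles in rad, forces in N, time in s.
With the tool pointing down it reaches from about 0.375 to 0.9 m from the base axis. Payload 3.1 kg.
Tool frame: the origin (TCP) lies at the very end of the fingers, on their centre line; the grasp point (between the pads) lies 19 mm behind it; z points along the fingers, y is the direction in which the jaws open and shut (so a half turn about z gives the same grasp; the last joint's range is limited). The gripper opens to 87 mm and grips with 3 to 60 N. Pads are 19 mm wide; open, the fingers measure 117 mm over their backs; the gripper's body (75 mm by 190 mm) begins 51 mm behind the grasp point.
Start: joints at [1.163, 0.527, 1.433, -0, 1.181, -0.178], TCP at [0.142, 0.609, 0.223] pointing down, gripper open.
Joint ranges: [-3.08, 3.08], [-0.75, 2.2], [0.22, 2.44], [-1.43, 4.57], [0, 2.65], [-2.85, 2.85]. Speed limits (rad/s): [2.79, 2.79, 3.14, 3.14, 3.14, 3.14].

### API

Orientations are given as a unit quaternion [x, y, z, w].
In Python, from rig import robot gives the robot as it stands.
- The arm moves only by the tool arm_command, never from a script. Its argument "targets" is a list of rows, each a list of 5 numbers: the shift along the tool's x, y, z in cm, then the turn about the tool's z in rad, then the finger opening in cm, from 0 to 8.7. In form: [[dx, dy, dz, spin, hand], ...]. A call has 1 to 5 rows; each row is the pose to reach, as a shift and turn from the pose commanded when the call began, along the tool's axes at that moment; what a row does not reach only later rows make up. A row lasts 1/8 s, in which the tool goes at most 62.5 mm and 10.7 degrees, less where a joint would pass 70% of its speed; a pose out of reach is approached as far as the arm can. A call with a gripper value outside its range is refused whole. The fingers move at their own pace and stop on an object; "newtons" is the grip in N (left out, the last holds). Time passes only in rows, so rows that repeat a pose let the fingers close. It gives the time, the measured TCP pose, the force and the opening at its end, in the units of the state.
- robot.get_obs(): the state, without advancing time (a new reading comes with each control period).
- robot.camera(name): name is "scene" or "side" or "wrist"; returns (picture, depth): 384x512x3 uint8, red, green, blue; 384x512 float32, m along the optical axis (not along the pixel's ray), 0 where there is no reading.
- robot.camera_model(name): a dict with "mtx" (3x3 intrinsics, pixels), "extrinsics" (4x4, takes a point from world to camera coordinates). Camera axes: x right, y up, looking along -z (the intrinsics and any distortion apply to the point x, -y, -z); pixel columns grow to the right and rows downward; lengths in m; the calibration is good to about 2 mm. A picture is of the moment at which its call begins: read the wrist's pose just before it. camera_model takes no time and is no camera call; for the wrist camera it gives the pose at the moment of the call.
- robot.hand_in(): hands the job in, once; it reports no verdict.
The state is a dict: "time": time; "q": joint angles; "joint_velocities": joint speeds; "joint_torque": joint torques, N m; "position": TCP position; "tool_rot": TCP orientation; "ft_force": force on the tool from outside, world axes, zero at the start; "moment": the same for the moment, N m; "grip_width": finger opening in m.
Only numpy, scipy, OpenCV 4.12 (cv2) and the standard library are available. Lean on these libraries where they do the work, as an engineer would, in place of code of your own. Each camera call takes 0.05 s, during which the arm holds its last target.

## Working session

There is one attempt and no reset: what is moved stays moved. The work goes in short steps, Python scripts to look and compute and a tool call to move; the robot and the scene stay as the last step left them, time stands still between calls to the robot, and variables do not carry over. Pictures are saved under pics/ and viewed, and the job is handed in when it is done.

Besides the shell and the picture viewer there is one more tool, called after "Request:" by a JSON object that holds its "op" and its "data", one argument or row to a line. arm_command: Moves the arm, as the interface text tells. Its arguments: {"type":"object","properties":{"targets":{"type":"array","items":{"type":"array","items":{"type":"number"}}},"newtons":{"type":"number"}},"required":["targets"]}

```bash
mkdir -p pics; ls
cat > h.py <<'E'
import numpy as np, cv2
from rig import robot
def snap(n,f):
    m=robot.camera_model(n); p,d=robot.camera(n)
    cv2.imwrite(f'pics/{f}.png',p[:,:,::-1]); np.savez(f'pics/{f}.npz',p=p,d=d,K=m['mtx'],E=m['extrinsics'])
    return p,d,m
def load(f): 
    z=np.load(f'pics/{f}.npz'); return z['p'],z['d'],z['K'],z['E']
def ray(K,E,u,v):
    c=np.array([(u-K[0,2])/K[0,0],(v-K[1,2])/K[1,1],1.]); c=np.array([c[0],-c[1],-c[2]])
    R=E[:3,:3]; o=-R.T@E[:3,3]; return o,R.T@c
def atz(K,E,u,v,z):
    o,r=ray(K,E,u,v); return o+r*(z-o[2])/r[2]
def proj(K,E,P):
    c=E[:3,:3]@np.asarray(P)+E[:3,3]; c=np.array([c[0],-c[1],-c[2]]); q=K@c; return q[:2]/q[2]
def cloud(d,K,E):
    v,u=np.mgrid[:d.shape[0],:d.shape[1]]
    c=np.stack([(u-K[0,2])/K[0,0]*d,-(v-K[1,2])/K[1,1]*d,-d],-1)
    return (c-E[:3,3])@E[:3,:3]
E
python3 - <<'E'
from h import *
for n in ['scene','side','wrist']:
    p,d,m=snap(n,n+'0'); print(n,m['mtx'],m['extrinsics'])
o=robot.get_obs(); print({k:np.round(v,3) for k,v in o.items()})
E
```

```text
pics
scene [[383.42944049   0.         256.2464674 ]
 [  0.         383.42944049 191.29926645]
 [  0.           0.           1.        ]] [[ 0.75217423 -0.65886915  0.01119711 -0.29592298]
 [ 0.41325242  0.48487391  0.77079162 -0.35988419]
 [-0.51328001 -0.57514236  0.63698893 -0.5257818 ]
 [ 0.          0.          0.          1.        ]]
side [[492.35032235   0.         262.2888306 ]
 [  0.         492.35032235 189.5727314 ]
 [  0.           0.           1.        ]] [[ 0.9881324   0.15326608 -0.01019177 -0.57826797]
 [-0.12244821  0.8260289   0.55016606 -0.12894689]
 [ 0.09274049 -0.54238894  0.83499308 -1.01442665]
 [ 0.          0.          0.          1.        ]]
wrist [[303.5151845    0.         252.45203996]
 [  0.         303.5151845  194.10629332]
 [  0.           0.           1.        ]] [[ 2.26737204e-01  9.73955581e-01 -8.75789858e-04 -6.25072799e-01]
 [-9.37128415e-01  2.17918717e-01 -2.72583506e-01  3.30732791e-02]
 [-2.65293376e-01  6.26255494e-02  9.62131730e-01 -3.90601003e-01]
 [ 0.00000000e+00  0.00000000e+00  0.00000000e+00  1.00000000e+00]]
{'time': np.float64(0.15), 'q': array([ 1.164,  0.528,  1.434, -0.   ,  1.181, -0.178]), 'joint_velocities': array([-0.003,  0.   , -0.004, -0.001, -0.001,  0.   ]), 'joint_torque': array([ 1.0000e-03, -4.4043e+01, -1.7684e+01,  6.3000e-02,  5.5000e-02,
       -0.0000e+00]), 'position': array([0.141, 0.608, 0.222]), 'tool_rot': array([ 0.114,  0.993, -0.001, -0.   ]), 'ft_force': array([ 0.274, -0.01 , -0.568]), 'moment': array([ 0.005, -0.016,  0.004]), 'grip_width': np.float64(0.087)}
```

View pics/scene0.png

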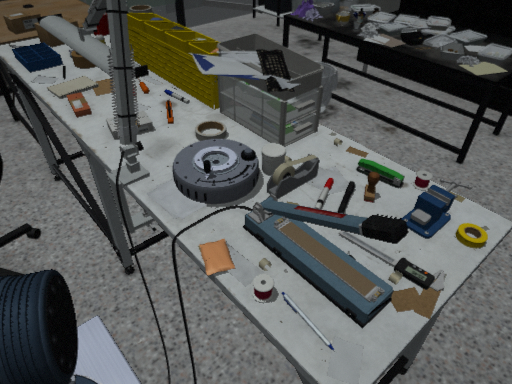

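View pics/side0.png

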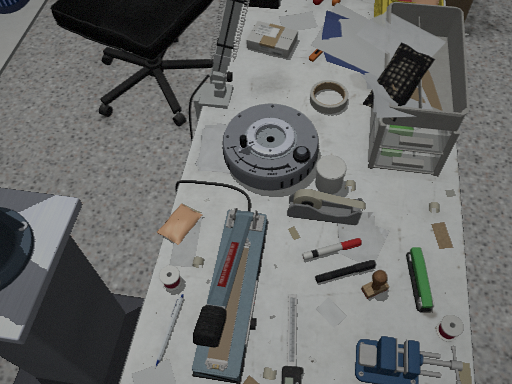

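View pics/wrist0.png

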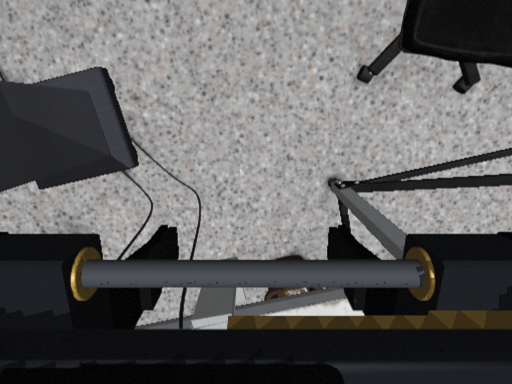

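The side view shows the drum centred near (270,142), with the knob on its left at (244,141) and the button housing at (302,153). The lamp stands at (215,90). I'll enlarge this area.

Run:
```python
from h import *
p,d,K,E=load('side0')
cv2.imwrite('pics/sidec.png',cv2.resize(p[95:200,210:340,::-1],None,fx=6,fy=5.7,interpolation=cv2.INTER_CUBIC)[:600])
p2,_,K2,E2=load('scene0')
cv2.imwrite('pics/scenec.png',cv2.resize(p2[130:210,165:270,::-1],None,fx=7,fy=7,interpolation=cv2.INTER_CUBIC))
W=cloud(d,K,E)
for z,lo,hi in[(.06,.055,.064)]:
    m=(W[...,2]>lo)&(W[...,2]<hi)&(d>0); m[:95]=0;m[200:]=0;m[:,:215]=0;m[:,325:]=0
    P=W[m][:,:2]; print(len(P),P.min(0),P.max(0))
    h=cv2.convexHull(P.astype(np.float32)); print(cv2.minEnclosingCircle(h))
print(W[141,270],W[153,302],W[141,244])
```

```text
4170 [0.44572541 0.18435363] [0.67929399 0.44498965]
((0.5798002481460571, 0.3064729571342468), 0.14911286532878876)
[0.5473157  0.36257641 0.0172919 ] [0.62653859 0.28939341 0.08055501] [0.50181534 0.29086795 0.09671909]
```

View pics/sidec.png

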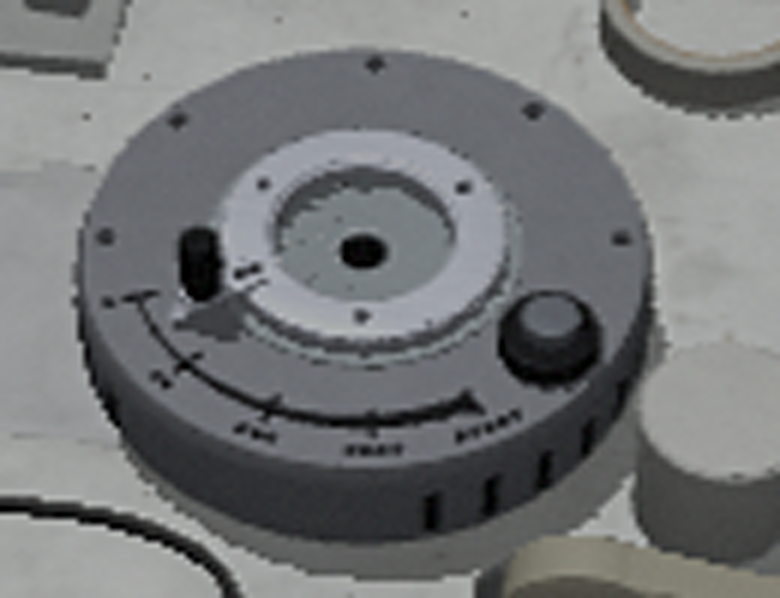

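View pics/scenec.png

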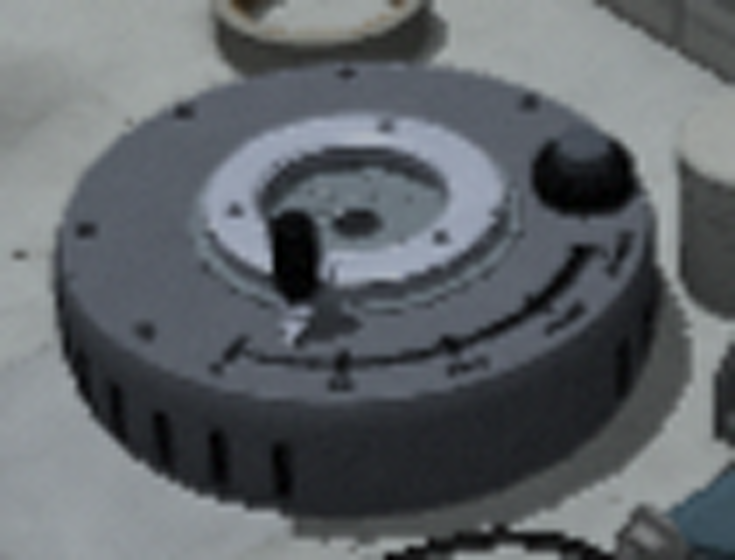

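```bash
cat > fit.py <<'E'
from h import *
from scipy.optimize import least_squares
marks={'side0':[(140,296),(190,363),(272,408),(374,423),(470,402)],'scene0':[(235,352),(342,364),(452,344),(540,302),(590,250)]}
btn={'side0':(555,312),'scene0':(588,150)}; kn={'side0':(201,236),'scene0':(293,222)}
off={'side0':(210,95,6,5.7),'scene0':(165,130,7,7)}
def full(f,p): o=off[f]; return (p[0]+.5)/o[2]-.5+o[0],(p[1]+.5)/o[3]-.5+o[1]
res={}
for f in marks:
    _,d,K,E=load(f)
    M=np.array([atz(K,E,*full(f,p),.06)[:2] for p in marks[f]])
    def pts(x): 
        a=x[2]+np.pi+(np.arange(5)-2)*np.radians(25); return x[:2]+.0859*np.c_[np.cos(a),np.sin(a)]
    s=least_squares(lambda x:(pts(x)-M).ravel(),[.56,.3,.8]); x=s.x
    print(f,'centre',x[:2],'yaw',x[2],'rms mm',1e3*np.sqrt(np.mean(s.fun**2)))
    B=atz(K,E,*full(f,btn[f]),.081); k=atz(K,E,*full(f,kn[f]),.104)
    print(' button',B, 'knob',k, 'r',np.hypot(*(k[:2]-x[:2])))
    one=x[2]+np.pi-2*np.radians(25); a=np.arctan2(*(k[:2]-x[:2])[::-1]); print(' damper',(a-one+np.pi)%(2*np.pi)-np.pi)
    b=B[:2]-x[:2]; print(' btn r',np.hypot(*b),'ang rel',np.arctan2(b[1],b[0])-x[2])
    for t,z,r in[('rim',.06,.1085),('ring',.0705,.053)]:
        pass
E
python3 fit.py
```

```text
side0 centre [0.55114998 0.33834504] yaw 1.3203056265305666 rms mm 0.5721697118141369
 button [0.62564599 0.29889964 0.081     ] knob [0.49885515 0.29820817 0.104     ] r 0.06592205216640774
 damper 0.2069734586491787
 btn r 0.08429469162269958 ang rel -1.8072711890566868
scene0 centre [0.55096321 0.33779405] yaw 1.3309196525388682 rms mm 0.9548823202500035
 button [0.6220823  0.29161881 0.081     ] knob [0.49782707 0.29547562 0.104     ] r 0.06792863712410067
 damper 0.21429627262348383
 btn r 0.0847943217682598 ang rel -1.9067791178660203
```

```bash
cat >> h.py <<'E'
from scipy.spatial.transform import Rotation as Ro
def st():
    o=robot.get_obs(); R=Ro.from_quat(o['tool_rot']).as_matrix(); p=np.array(o['position'])
    yaw=np.arctan2(R[1,1],R[0,1]); print('t %.2f'%o['time'],'pos',p.round(4),'jaw deg %.1f'%np.degrees(yaw),'tilt',R[:,2].round(3),'F',np.round(o['ft_force'],2),'w %.4f'%o['grip_width'],'q',np.round(o['q'],2))
    return p,R,yaw
def plan(wps,p0=None):
    # wps: (x,y,z,jawdeg or None)
    p,R,yaw=st()
    if p0 is not None: p=np.array(p0)
    for w in wps:
        s=R.T@(np.array(w[:3])-p)*100
        sp=0 if w[3] is None else -(np.radians(w[3])-yaw)
        print(np.round(s,2),'spin %.3f'%sp)
E
python3 - <<'E'
from h import *
plan([(.12,.44,.25,77),(.25,.345,.25,40),(.38,.26,.25,0),(.47,.22,.25,-20)])
for n in ['scene','side','wrist']:
    m=robot.camera_model(n);E=m['extrinsics'];print(n,(-E[:3,:3].T@E[:3,3]).round(3), (-E[2,:3]).round(2))
E
```

```text
t 0.15 pos [0.1415 0.6082 0.2218] jaw deg 76.9 tilt [-0.001 -0.002 -1.   ] F [ 0.27 -0.01 -0.57] w 0.0869 q [ 1.16  0.53  1.43 -0.    1.18 -0.18]
[ -1.72 -16.87  -2.79] spin -0.002
[-16.54 -23.18  -2.79] spin 0.644
[-31.13 -28.51  -2.78] spin 1.342
[-40.8  -30.36  -2.78] spin 1.691
scene [ 0.101 -0.323  0.616] [ 0.51  0.58 -0.64]
side [ 0.65  -0.355  0.912] [-0.09  0.54 -0.83]
wrist [0.069 0.626 0.384] [ 0.27 -0.06 -0.96]
```

Request:
{"op": "arm_command", "data": {
  "targets": [
    [-0.6, -6, -1, 0, 8.7],
    [-1.2, -12, -2, 0, 6],
    [-1.7, -16.9, -2.8, 0, 3],
    [-1.7, -16.9, -2.8, 0, 2.6]
  ]
}}

```text
time: 0.65
position: [0.1184, 0.4365, 0.2506]
tool_rot: [0.115, 0.993, -0.001, -0.001]
ft_force: [0.6, -0.3, 0.1]
grip_width: 0.0647
```

Request:
{"op": "arm_command", "data": {
  "targets": [
    [-5, -2, 0, 0.18, 2.6],
    [-10, -4.2, 0, 0.36, 2.6],
    [-14.8, -6.3, 0, 0.54, 2.6],
    [-19.5, -8.2, 0, 0.72, 2.6],
    [-24.5, -10, 0, 0.9, 2.6]
  ]
}}

```text
time: 1.27
position: [0.3381, 0.287, 0.2506]
tool_rot: [0.537, 0.843, 0.001, 0.0]
ft_force: [0.2, 0.6, -0.2]
grip_width: 0.0269
```

Run:
```python
from h import *
plan([(.44,.24,.25,-15),(.50,.22,.25,-30)])
```

```text
t 1.27 pos [0.3381 0.287  0.2506] jaw deg 25.0 tilt [ 0.001  0.001 -1.   ] F [ 0.18  0.65 -0.19] w 0.0269 q [0.45 0.24 1.83 0.   1.07 0.01]
[-8.56  7.25  0.07] spin 0.698
[-12.91  11.84   0.07] spin 0.960
```

Request:
{"op": "arm_command", "data": {
  "targets": [
    [-4.3, 3.6, 0, 0.18, 2.6],
    [-8.6, 7.2, 0, 0.36, 2.6],
    [-10.7, 9.5, 0, 0.54, 2.6],
    [-12.9, 11.8, 0, 0.72, 2.6],
    [-12.9, 11.8, 0, 0.9, 2.6]
  ]
}}

```text
time: 1.9
position: [0.5017, 0.2207, 0.2501]
tool_rot: [0.851, 0.525, 0.001, 0.001]
ft_force: [-1.2, 0.3, -0.1]
grip_width: 0.0265
```

Run:
```python
from h import *
p,d,m=snap('wrist','w1'); st()
K,E=m['mtx'],m['extrinsics']
for P in [(.551,.338,.0705),(.4985,.297,.104),(.624,.296,.081)]: print(proj(K,E,P))
cv2.imwrite('pics/w1b.png',cv2.resize(p[:,:,::-1],None,fx=1.5,fy=1.5))
```

```text
t 1.95 pos [0.5002 0.221  0.25  ] jaw deg -26.9 tilt [ 0.001  0.    -1.   ] F [-0.03  0.07 -0.39] w 0.0260 q [0.21 0.39 1.6  0.   1.15 0.68]
[243.9420854   57.05641478]
[214.66986331 117.75118714]
[326.92673869  60.42703828]
```

View pics/w1b.png

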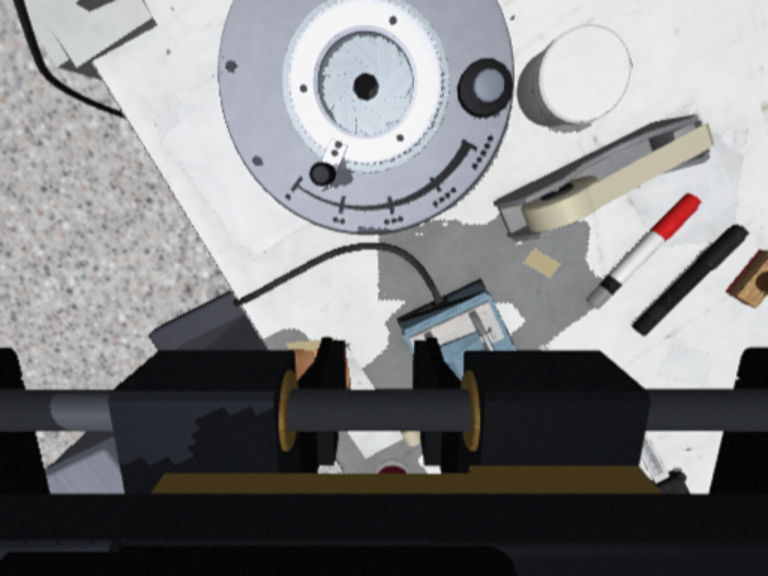

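The wrist view shows the whole top: ring centre (366,87), knob top (322,174), button (489,81) and marks 1 to 5 along the bottom of the drum, in 1.5x pixels. I'll enlarge it to measure.

Run:
```python
from h import *
p,d,K,E=load('w1')
cv2.imwrite('pics/w1c.png',cv2.resize(p[0:160,142:350,::-1],None,fx=3.75,fy=3.75,interpolation=cv2.INTER_CUBIC))
```

```text
(no output)
```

View pics/w1c.png

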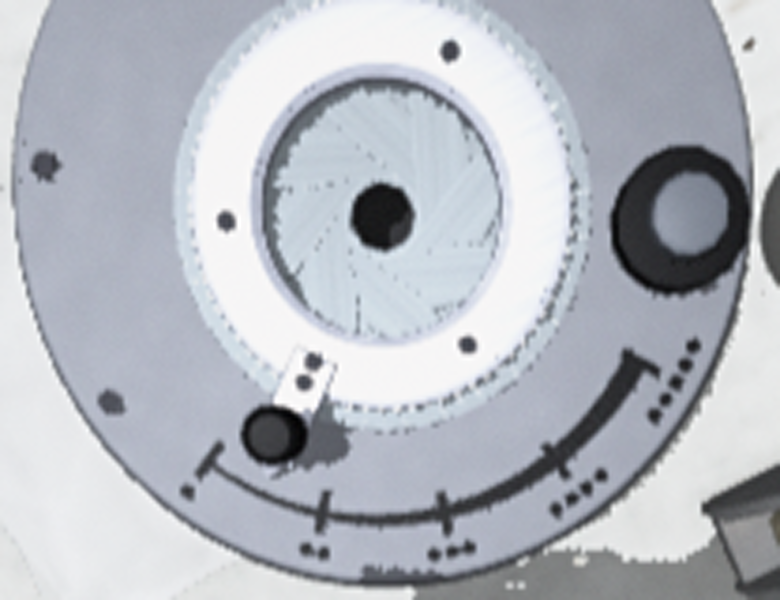

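```bash
python3 - <<'E'
s=open('fit.py').read()
s=s.replace("marks={","marks={'w1':[(210,461),(322,511),(446,513),(557,460),(641,363)],").replace("btn={","btn={'w1':(690,213),").replace("kn={","kn={'w1':(272,434),").replace("off={","off={'w1':(142,0,3.75,3.75),")
open('fit.py','w').write(s)
E
python3 fit.py
```

```text
w1 centre [0.55117694 0.33970726] yaw 1.3198627786693387 rms mm 0.29357752507487495
 button [0.62428526 0.30001709 0.081     ] knob [0.4991506  0.29922373 0.104     ] r 0.06592159249543188
 damper 0.21406771380496004
 btn r 0.08318735387675785 ang rel -1.817235029333773
side0 centre [0.55114998 0.33834504] yaw 1.3203056265305666 rms mm 0.5721697118141369
 button [0.62564599 0.29889964 0.081     ] knob [0.49885515 0.29820817 0.104     ] r 0.06592205216640774
 damper 0.2069734586491787
 btn r 0.08429469162269958 ang rel -1.8072711890566868
scene0 centre [0.55096321 0.33779405] yaw 1.3309196525388682 rms mm 0.9548823202500035
 button [0.6220823  0.29161881 0.081     ] knob [0.49782707 0.29547562 0.104     ] r 0.06792863712410067
 damper 0.21429627262348383
 btn r 0.0847943217682598 ang rel -1.9067791178660203
```

Run:
```python
from h import *
plan([(.499,.2985,.25,-52),(.499,.2985,.15,-52)])
```

```text
t 1.95 pos [0.5002 0.221  0.25  ] jaw deg -26.9 tilt [ 0.001  0.    -1.   ] F [-0.03  0.07 -0.39] w 0.0260 q [0.21 0.39 1.6  0.   1.15 0.68]
[ 6.86 -3.61 -0.  ] spin 0.438
[ 6.85 -3.62 10.  ] spin 0.438
```

Request:
{"op": "arm_command", "data": {
  "targets": [
    [3.4, -1.8, 0, 0.15, 2.6],
    [6.9, -3.6, 0, 0.3, 2.6],
    [6.9, -3.6, 5, 0.44, 2.6],
    [6.9, -3.6, 10, 0.44, 2.6],
    [6.9, -3.6, 10, 0.44, 2.6]
  ]
}}

```text
time: 2.58
position: [0.493, 0.2984, 0.1467]
tool_rot: [0.944, 0.331, -0.005, 0.0]
ft_force: [-0.2, 0.0, 0.8]
grip_width: 0.0264
```

Run:
```python
from h import *
p,d,m=snap('wrist','w2'); st()
plan([(.499,.2985,.08,-52)])
p,d,m=snap('side','s2')
cv2.imwrite('pics/s2c.png',cv2.resize(p[50:210,190:350,::-1],None,fx=3.5,fy=3.5))
```

```text
t 2.62 pos [0.4952 0.2991 0.1493] jaw deg -51.3 tilt [-0.003 -0.001 -1.   ] F [ 0.06 -0.25  0.01] w 0.0261 q [0.35 0.56 1.62 0.   0.97 1.25]
t 2.62 pos [0.4952 0.2991 0.1493] jaw deg -51.3 tilt [-0.003 -0.001 -1.   ] F [ 0.06 -0.25  0.01] w 0.0261 q [0.35 0.56 1.62 0.   0.97 1.25]
[0.28 0.29 6.93] spin 0.011
```

View pics/w2.png

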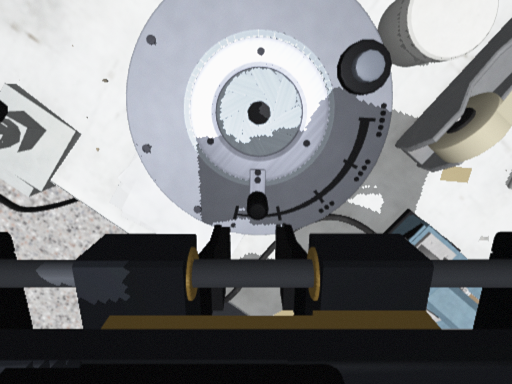

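View pics/s2c.png

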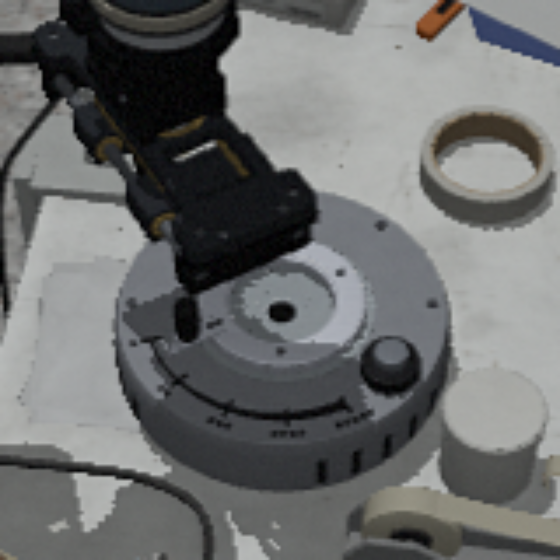

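Request:
{"op": "arm_command", "data": {
  "targets": [
    [0, 0, 0, 0, 2.6]
  ]
}}

```text
time: 2.8
position: [0.4978, 0.2997, 0.1529]
tool_rot: [0.944, 0.33, 0.002, -0.0]
ft_force: [0.5, 0.4, 0.4]
grip_width: 0.0262
```

Run:
```python
from h import *
plan([(.499,.2985,.08,-52)])
```

```text
t 2.80 pos [0.4978 0.2997 0.1529] jaw deg -51.4 tilt [ 0.005  0.002 -1.   ] F [0.52 0.36 0.37] w 0.0262 q [0.35 0.56 1.62 0.   0.97 1.25]
[-0.02  0.15  7.29] spin 0.010
```

Request:
{"op": "arm_command", "data": {
  "targets": [
    [0, 0.1, 3, 0, 2.6],
    [0, 0.1, 5.5, 0, 2.6],
    [0, 0.1, 7, 0, 2.6],
    [0, 0.1, 7, 0, 2.6]
  ]
}}

```text
time: 3.3
position: [0.4967, 0.2982, 0.0807]
tool_rot: [0.944, 0.33, 0.0, -0.0]
ft_force: [-0.7, 0.3, 0.7]
grip_width: 0.0263
```

Run:
```python
from h import *
p,d,m=snap('wrist','w3'); 
for i in range(4): st()
p,d,m=snap('side','s3')
cv2.imwrite('pics/s3c.png',cv2.resize(p[50:210,190:350,::-1],None,fx=3.5,fy=3.5))
```

```text
t 3.35 pos [0.4972 0.2984 0.0813] jaw deg -51.4 tilt [ 0.001  0.    -1.   ] F [-0.5   0.77 -0.21] w 0.0258 q [0.35 0.66 1.66 0.   0.82 1.25]
t 3.35 pos [0.4972 0.2984 0.0813] jaw deg -51.4 tilt [ 0.001  0.    -1.   ] F [-0.5   0.77 -0.21] w 0.0258 q [0.35 0.66 1.66 0.   0.82 1.25]
t 3.35 pos [0.4972 0.2984 0.0813] jaw deg -51.4 tilt [ 0.001  0.    -1.   ] F [-0.5   0.77 -0.21] w 0.0258 q [0.35 0.66 1.66 0.   0.82 1.25]
t 3.35 pos [0.4972 0.2984 0.0813] jaw deg -51.4 tilt [ 0.001  0.    -1.   ] F [-0.5   0.77 -0.21] w 0.0258 q [0.35 0.66 1.66 0.   0.82 1.25]
```

View pics/w3.png

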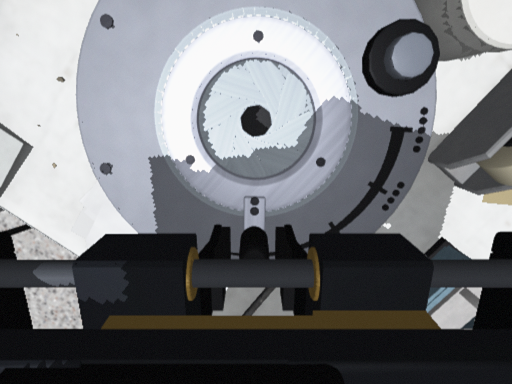

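View pics/s3c.png

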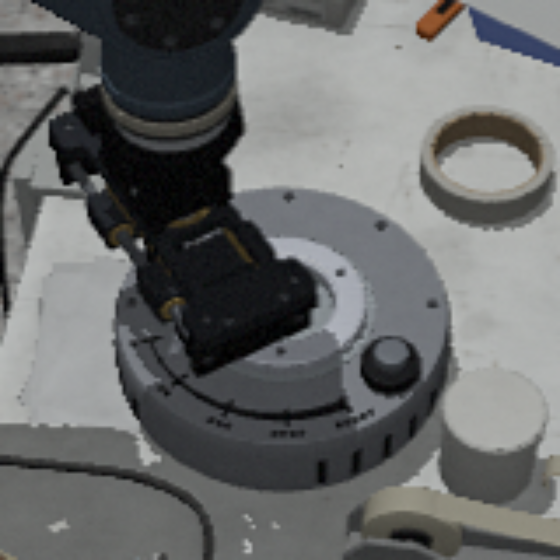

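The knob is between the fingertips at (254,243). I'll push it round in arc steps about the ring axis.

Request:
{"op": "arm_command", "data": {
  "targets": [
    [0.03, 0.67, 0, -0.1, 2.6],
    [0.13, 1.33, 0, -0.2, 2.6],
    [0.3, 1.97, 0, -0.3, 2.6],
    [0.53, 2.6, 0, -0.4, 2.6],
    [0.82, 3.2, 0, -0.5, 2.6]
  ]
}}

```text
time: 4.03
position: [0.5221, 0.2788, 0.0818]
tool_rot: [0.832, 0.555, -0.0, -0.001]
ft_force: [-3.5, 1.2, 0.6]
grip_width: 0.026
```

Run:
```python
from h import *
p,R,y=st(); c=np.array([.5512,.339]); v=p[:2]-c
print(np.hypot(*v), np.arctan2(v[1],v[0])%(2*np.pi)-3.589)
p,d,m=snap('wrist','w4')
```

```text
t 4.03 pos [0.5221 0.2788 0.0818] jaw deg -22.6 tilt [-0.001  0.001 -1.   ] F [-3.46  1.18  0.6 ] w 0.0260 q [0.3  0.67 1.63 0.   0.84 0.69]
0.06684736644966853 0.6733377232160724
```

View pics/w4.png

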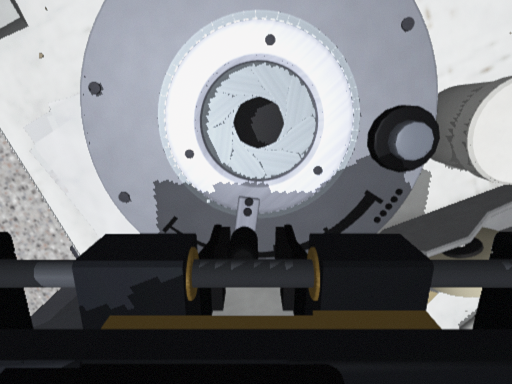

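Request:
{"op": "arm_command", "data": {
  "targets": [
    [0.03, 0.67, 0, -0.1, 2.6],
    [0.13, 1.33, 0, -0.2, 2.6],
    [0.3, 1.97, 0, -0.3, 2.6],
    [0.53, 2.6, 0, -0.4, 2.6],
    [0.82, 3.2, 0, -0.5, 2.6]
  ]
}}

```text
time: 4.7
position: [0.554, 0.2727, 0.0814]
tool_rot: [0.669, 0.743, -0.002, -0.001]
ft_force: [-4.0, -1.6, 2.8]
grip_width: 0.0263
```

Run:
```python
from h import *
p,d,m=snap('wrist','w5');p,R,y=st(); c=np.array([.5512,.339]); v=p[:2]-c
print(np.hypot(*v), np.arctan2(v[1],v[0])%(2*np.pi)-3.589)
p,d,m=snap('side','s5')
cv2.imwrite('pics/s5c.png',cv2.resize(p[50:210,190:350,::-1],None,fx=3.5,fy=3.5))
```

```text
t 4.75 pos [0.5554 0.2727 0.0814] jaw deg 6.1 tilt [-0.001 -0.001 -1.   ] F [-2.49 -2.86  1.62] w 0.0262 q [ 0.28  0.7   1.56 -0.    0.88  0.17]
0.06641259232354296 1.186505209634078
```

View pics/w5.png

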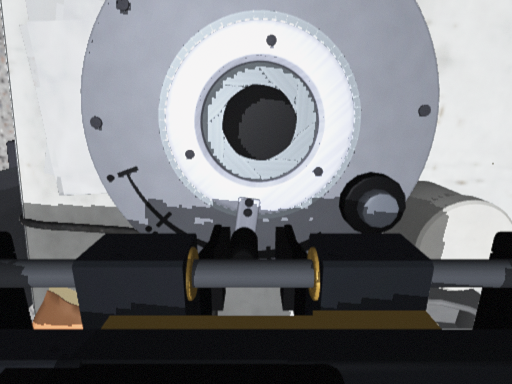

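View pics/s5c.png

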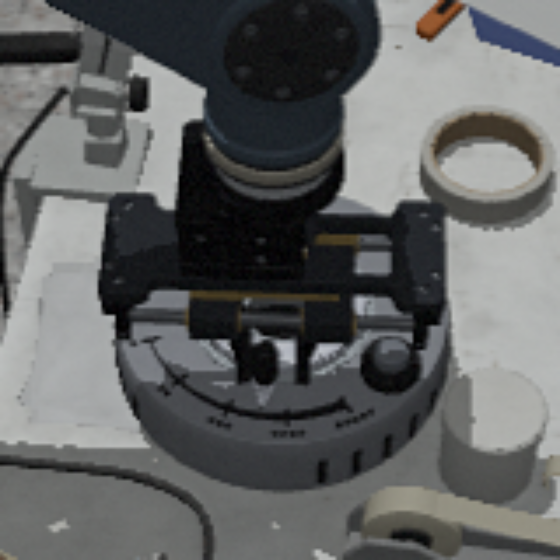

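Request:
{"op": "arm_command", "data": {
  "targets": [
    [0.01, 0.4, 0, -0.06, 2.6],
    [0.05, 0.8, 0, -0.12, 2.6],
    [0.1, 1.13, 0, -0.17, 2.6],
    [0.1, 1.13, 0, -0.17, 2.6]
  ]
}}

```text
time: 5.3
position: [0.5663, 0.2751, 0.081]
tool_rot: [0.606, 0.796, -0.0, 0.0]
ft_force: [-2.5, -1.8, 1.4]
grip_width: 0.0259
```

Run:
```python
from h import *
p,d,m=snap('wrist','w6');q,R,y=st(); c=np.array([.5512,.339]); v=q[:2]-c
print(np.hypot(*v), np.arctan2(v[1],v[0])%(2*np.pi)-3.589)
cv2.imwrite('pics/w6c.png',cv2.resize(p[10:260,130:420,::-1],None,fx=2.4,fy=2.4,interpolation=cv2.INTER_CUBIC))
p,d,m=snap('side','s6')
cv2.imwrite('pics/s6c.png',cv2.resize(p[110:200,210:330,::-1],None,fx=6,fy=6,interpolation=cv2.INTER_CUBIC))
```

```text
t 5.35 pos [0.5663 0.2753 0.0809] jaw deg 15.5 tilt [-0. -0. -1.] F [-3.36 -1.38  1.47] w 0.0261 q [ 0.28  0.71  1.53 -0.    0.9   0.01]
0.06550064968834321 1.3566760180800999
```

View pics/w6c.png

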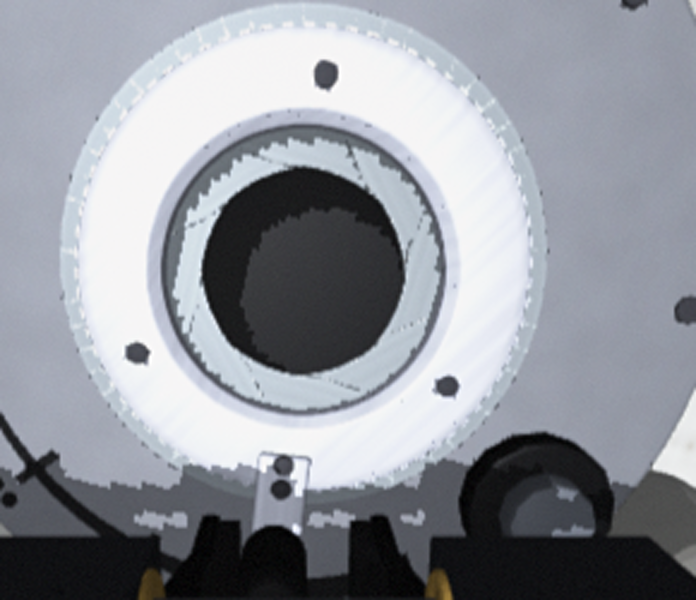

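View pics/s6c.png

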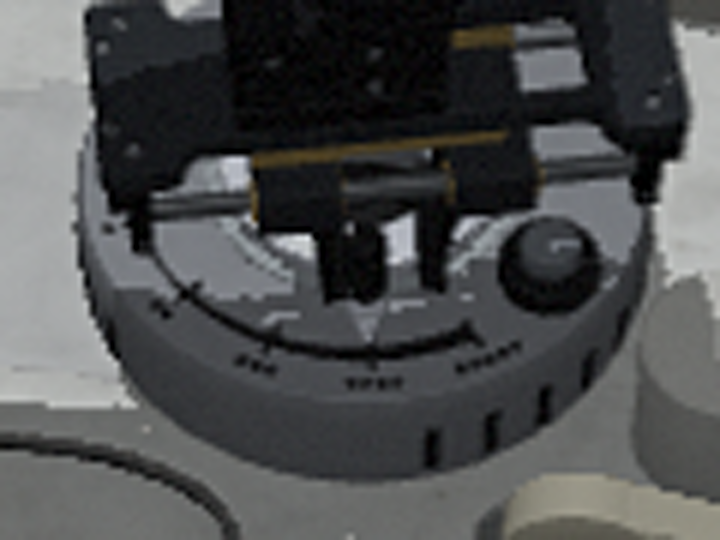

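Run:
```python
from h import *
c=np.array([.5512,.339])
def ang(f,u,v,z):
    _,_,K,E=load(f); P=atz(K,E,u,v,z)[:2]-c; return np.hypot(*P)*1e3, np.arctan2(P[1],P[0])%(2*np.pi)-3.589
f=lambda x,y,ox,oy,s:((x+.5)/s-.5+ox,(y+.5)/s-.5+oy)
print('ptr side',ang('s6',*f(368,342,210,110,6),.073))
print('mark4 side',ang('s6',*f(373,360,210,110,6),.06))
for z in[.0725,.0735]:
  for p in[(283,465),(281,490),(284,457),(275,535)]: print(ang('w6',*f(*p,130,10,2.4),z))
```

```text
ptr side (np.float64(90.23473850279751), np.float64(1.2834855603945967))
mark4 side (np.float64(88.70814457528682), np.float64(1.304414923056727))
(np.float64(44.517787624208005), np.float64(1.290849160979564))
(np.float64(51.05723589086306), np.float64(1.2936398995971445))
(np.float64(42.443298604124976), np.float64(1.2918595827878172))
(np.float64(63.22395889800005), np.float64(1.287714075650404))
(np.float64(44.19983623819403), np.float64(1.2905210392930653))
(np.float64(50.70100090230781), np.float64(1.2933570237330545))
(np.float64(42.13746439964495), np.float64(1.291516783201145))
(np.float64(62.79665802745113), np.float64(1.287480249982171))
```

The lever is at about 1.29 rad. I'll nudge it about 1 mm, back off and lift clear, then check.

Request:
{"op": "arm_command", "data": {
  "targets": [
    [0, 0.12, 0, 0, 2.6],
    [0, 0.12, 0, 0, 2.6],
    [0, -0.35, 0, 0, 2.6],
    [0, -0.35, -2, 0, 2.6],
    [0, -0.35, -6, 0, 2.6]
  ]
}}

```text
time: 6.02
position: [0.563, 0.275, 0.1396]
tool_rot: [0.605, 0.796, -0.0, -0.001]
ft_force: [-0.4, -1.1, 0.3]
grip_width: 0.026
```

Run:
```python
from h import *
plan([(.567,.225,.2,-5)])
```

```text
t 6.03 pos [0.563  0.275  0.1396] jaw deg 15.5 tilt [-0.002  0.    -1.   ] F [-0.41 -1.07  0.26] w 0.0260 q [0.28 0.63 1.5  0.   1.01 0.  ]
[-4.92 -0.96 -6.04] spin 0.359
```

Request:
{"op": "arm_command", "data": {
  "targets": [
    [0, 0, -3, 0, 2.6],
    [-2.5, -0.5, -6, 0.1, 1],
    [-6, -1, -9, 0.2, 0],
    [-8, -1, -10, 0.2, 0],
    [-8, -1, -10, 0.2, 0]
  ]
}}

```text
time: 6.65
position: [0.5764, 0.1942, 0.241]
tool_rot: [0.682, 0.732, 0.001, 0.001]
ft_force: [-0.3, 0.5, -0.6]
grip_width: 0.0013
```

Run:
```python
from h import *
p,d,m=snap('wrist','w7');st()
cv2.imwrite('pics/w7b.png',cv2.resize(p[:,:,::-1],None,fx=1.5,fy=1.5))
p,d,m=snap('side','s7')
cv2.imwrite('pics/s7c.png',cv2.resize(p[95:200,210:340,::-1],None,fx=6,fy=5.7,interpolation=cv2.INTER_CUBIC)[:600])
```

```text
t 6.70 pos [0.5753 0.195  0.2399] jaw deg 4.1 tilt [-0.     0.001 -1.   ] F [-0.11 -0.17 -0.02] w 0.0005 q [0.14 0.48 1.46 0.   1.2  0.07]
```

View pics/w7b.png

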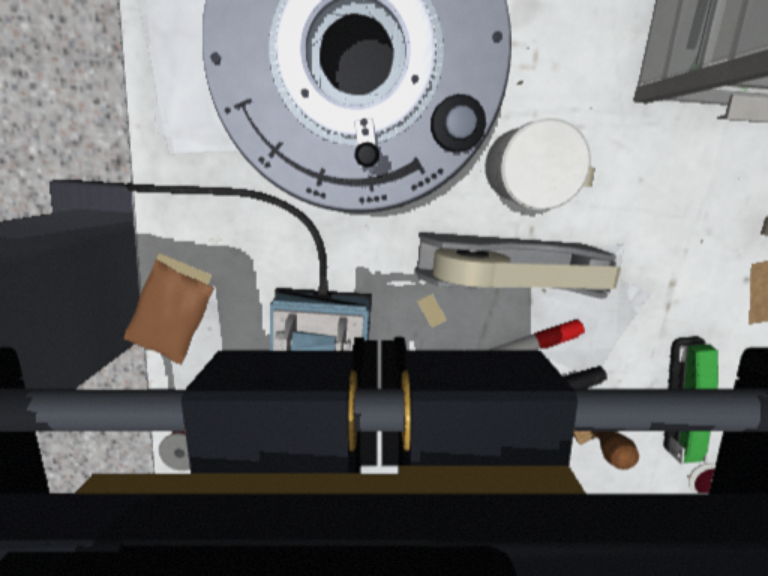

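View pics/s7c.png

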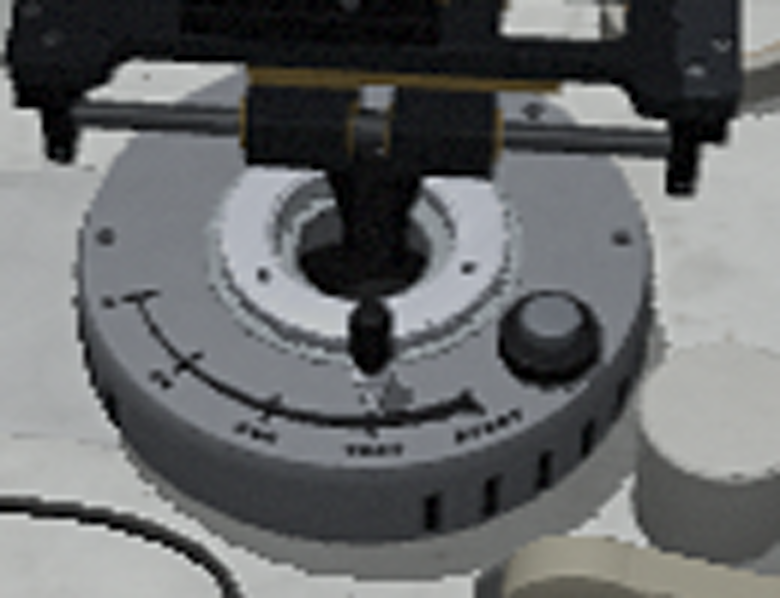

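The drum's outline and marks haven't moved in the side view. In the wrist view the lever points to just about mark 4, with the knob at (367,154) and the mark at (372,186).

Run:
```python
from h import *
p,d,K,E=load('w7')
cv2.imwrite('pics/w7c.png',cv2.resize(p[20:145,130:335,::-1],None,fx=3.8,fy=3.8,interpolation=cv2.INTER_CUBIC))
```

```text
(no output)
```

View pics/w7c.png

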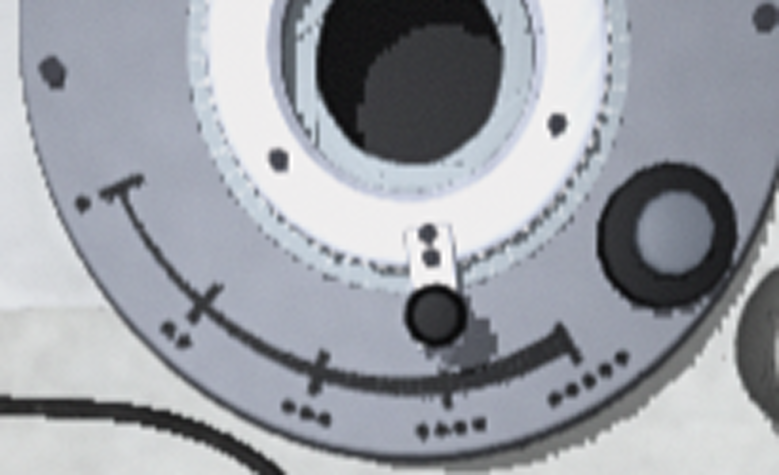

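```bash
python3 - <<'E'
s=open('fit.py').read()
s=s.replace("marks={","marks={'w7':[(122,187),(206,303),(319,371),(448,388),(568,343)],").replace("btn={","btn={'w7':(676,232),").replace("kn={","kn={'w7':(437,315),").replace("off={","off={'w7':(130,20,3.8,3.8),")
s+='''
    if f=='w7':
        for q in[(428,233),(431,258)]:
            P=atz(K,E,*full(f,q),.0733)[:2]-x[:2]; print('screw',np.hypot(*P),np.arctan2(P[1],P[0])%6.28319-(one%6.28319))
'''
open('fit.py','w').write(s)
E
python3 fit.py | head -7
python3 -c "
from h import *
plan([(.6255,.2995,.15,4),(.6255,.2995,.09,4)])"
```

```text
w7 centre [0.5514954  0.33989715] yaw 1.3184006151813925 rms mm 0.2858718348238542
 button [0.62489062 0.30001957 0.081     ] knob [0.56408931 0.27434062 0.104     ] r 0.06675525981400782
 damper 1.314855688702309
 btn r 0.08352891742557257 ang rel -1.8161058776209267
screw 0.04487694912150086 1.30607431312787
screw 0.05128468526378796 1.3070569167679276
w1 centre [0.55117694 0.33970726] yaw 1.3198627786693387 rms mm 0.29357752507487495
t 6.75 pos [0.5746 0.1954 0.2393] jaw deg 4.1 tilt [-0.002  0.001 -1.   ] F [0.63 0.52 0.47] w 0.0006 q [0.14 0.49 1.46 0.   1.2  0.07]
[10.    5.84  8.93] spin 0.003
[10.    5.85 14.93] spin 0.003
```

Damper is 1.307 to 1.315 rad, on the mark. Next I'll press the button at (0.625, 0.300) with the fingers closed.

Request:
{"op": "arm_command", "data": {
  "targets": [
    [5, 2.9, 2, 0, 0],
    [10, 5.8, 5, 0, 0],
    [10, 5.8, 9, 0, 0],
    [10, 5.8, 12.5, 0, 0],
    [10, 5.8, 12.5, 0, 0]
  ]
}}

```text
time: 7.38
position: [0.6217, 0.2993, 0.1101]
tool_rot: [0.68, 0.733, -0.005, -0.003]
ft_force: [0.1, -0.5, 0.5]
grip_width: 0.0008
```

Run:
```python
from h import *
p,d,m=snap('side','s8')
cv2.imwrite('pics/s8c.png',cv2.resize(p[50:210,190:350,::-1],None,fx=3.5,fy=3.5,interpolation=cv2.INTER_CUBIC))
plan([(.625,.2998,.085,4)])
```

```text
t 7.42 pos [0.6238 0.2995 0.1129] jaw deg 4.2 tilt [-0.005 -0.001 -1.   ] F [ 0.24 -0.99  0.16] w 0.0006 q [0.29 0.74 1.33 0.   1.07 0.21]
[0.02 0.13 2.79] spin 0.004
```

View pics/s8c.png

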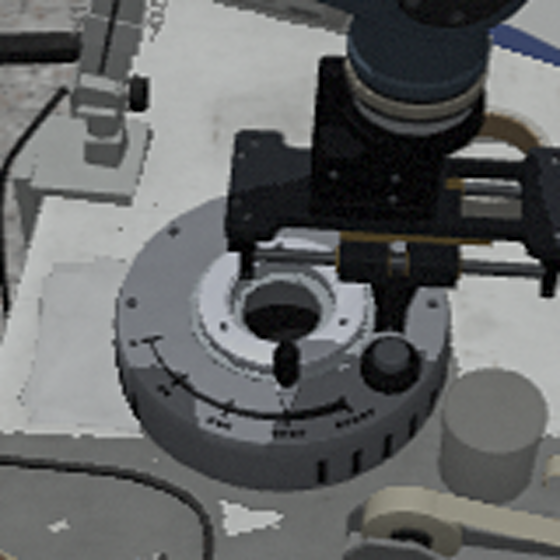

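Request:
{"op": "arm_command", "data": {
  "targets": [
    [0, 0, 1.5, 0, 0],
    [0, 0, 2.8, 0, 0],
    [0, 0, 3.2, 0, 0],
    [0, 0, 3.2, 0, 0],
    [0, 0, 3.2, 0, 0]
  ]
}}

```text
time: 8.05
position: [0.6263, 0.2989, 0.0841]
tool_rot: [0.681, 0.732, 0.0, 0.0]
ft_force: [0.9, 0.2, 0.8]
grip_width: 0.0005
```

Request:
{"op": "arm_command", "data": {
  "targets": [
    [0, 0, 0.2, 0, 0],
    [0, 0, 0.4, 0, 0],
    [0, 0, 0.6, 0, 0],
    [0, 0, 0.6, 0, 0]
  ]
}}

```text
time: 8.55
position: [0.6262, 0.2989, 0.0779]
tool_rot: [0.681, 0.732, 0.0, 0.0]
ft_force: [0.0, -0.2, 3.8]
grip_width: 0.0001
```

Contact, with 3.8 N at z 0.078. I'll press on to the stop.

Request:
{"op": "arm_command", "data": {
  "targets": [
    [0, 0, 0.15, 0, 0],
    [0, 0, 0.3, 0, 0],
    [0, 0, 0.3, 0, 0]
  ]
}}

```text
time: 8.93
position: [0.6263, 0.2989, 0.0758]
tool_rot: [0.681, 0.732, 0.0, 0.0]
ft_force: [-1.3, -0.2, 7.5]
grip_width: 0.0005
```

Request:
{"op": "arm_command", "data": {
  "targets": [
    [0, 0, 0.15, 0, 0],
    [0, 0, 0.15, 0, 0],
    [0, 0, 0.15, 0, 0]
  ]
}}

```text
time: 9.3
position: [0.6264, 0.2989, 0.0756]
tool_rot: [0.681, 0.732, 0.001, 0.001]
ft_force: [-2.5, -1.7, 12.3]
grip_width: 0.0002
```

Request:
{"op": "arm_command", "data": {
  "targets": [
    [0, 0, -0.5, 0, 0],
    [0, 0, -2, 0, 0],
    [0, 0, -6, 0, 0],
    [0, 0, -11, 0, 0],
    [-4, 0, -15, 0, 0]
  ]
}}

```text
time: 9.93
position: [0.6285, 0.261, 0.2251]
tool_rot: [0.68, 0.733, 0.001, 0.0]
ft_force: [0.9, -0.6, -0.3]
grip_width: 0.0001
```

Request:
{"op": "arm_command", "data": {
  "targets": [
    [-5, -2, 0, 0, 0],
    [-9, -5, 0, 0, 0],
    [-9, -5, 0, 0, 0],
    [-9, -5, 0, 0, 0]
  ]
}}

```text
time: 10.42
position: [0.5859, 0.1658, 0.2234]
tool_rot: [0.681, 0.732, 0.001, 0.0]
ft_force: [0.4, -0.1, -0.3]
grip_width: 0.0005
```

Run:
```python
from h import *
p,d,m=snap('wrist','w9');st()
cv2.imwrite('pics/w9b.png',cv2.resize(p[:,:,::-1],None,fx=1.5,fy=1.5))
p,d,m=snap('side','s9')
a=load('side0')[0]; cv2.imwrite('pics/s9b.png',np.hstack([a[90:340,140:350,::-1],p[90:340,140:350,::-1]]).repeat(1,0))
cv2.imwrite('pics/w9c.png',cv2.resize(p[95:200,210:340,::-1],None,fx=6,fy=5.7,interpolation=cv2.INTER_CUBIC)[:600])
```

```text
t 10.47 pos [0.5862 0.1663 0.2233] jaw deg 4.1 tilt [ 0.001  0.001 -1.   ] F [ 1.08  0.38 -0.1 ] w 0.0006 q [0.09 0.5  1.47 0.   1.16 0.02]
```

View pics/w9b.png

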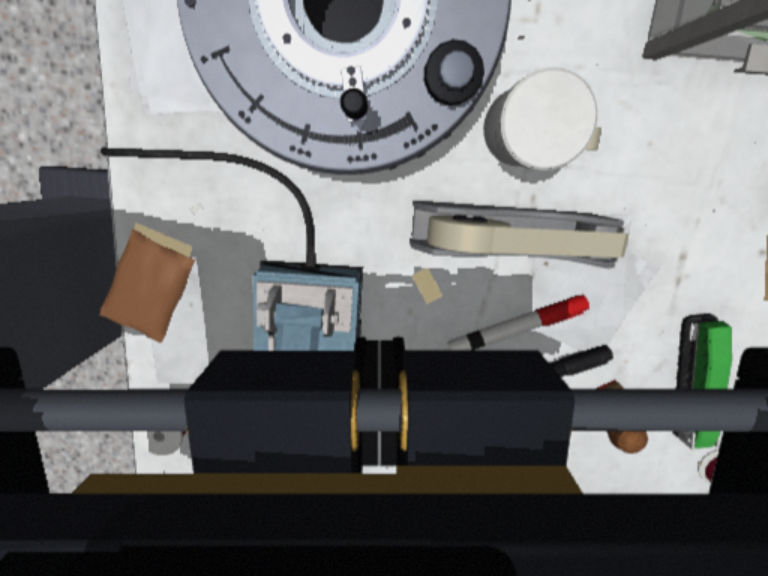

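View pics/s9b.png

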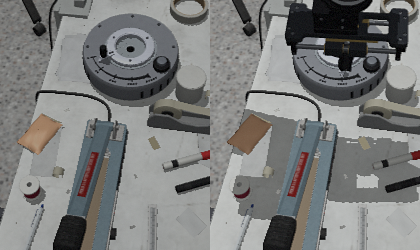

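View pics/w9c.png

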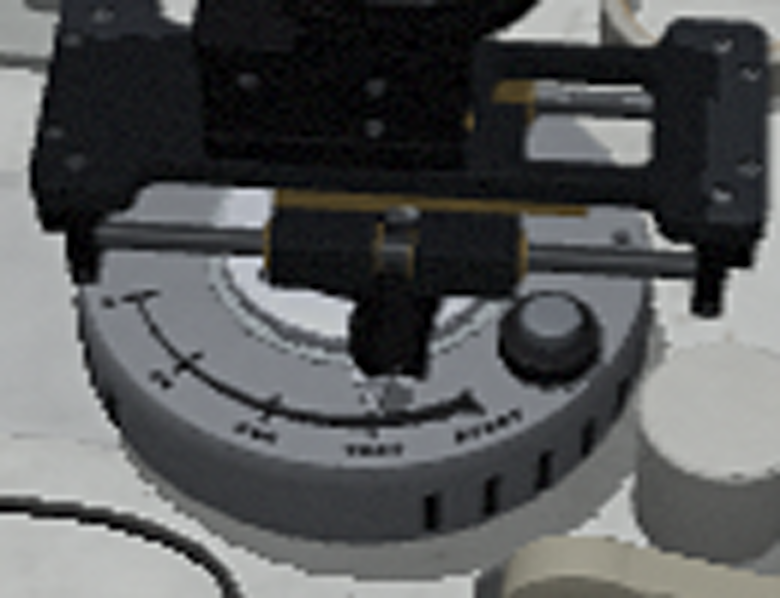

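```bash
python3 -c "
from h import *
st(); print(robot.hand_in())"
```

```text
t 10.53 pos [0.5862 0.1666 0.2232] jaw deg 4.2 tilt [ 0.001  0.    -1.   ] F [0.58 0.02 0.04] w 0.0005 q [0.09 0.51 1.47 0.   1.16 0.02]
the job is handed in; nothing more can be done
None
```

I pushed the damper knob round until the lever stood on the four-dot mark, then pressed the start button and let it come up. The job was handed in at about 10.5 s; no verdict is reported.

- **Damper:** after letting go, I measured 1.307–1.315 rad in the wrist picture (target 1.309). I didn't re-measure after the button press, but the lever still looks on the mark in the last pictures.
- **Button:** I pressed it with closed fingertips until it stopped. The force rose from 7.5 to 12.3 N while the tip moved only 0.2 mm, at 75.6 mm above the bench (fully down is 76 mm). I judged it was up again only by eye from the last side view.
- **Extractor and other things:** the drum's outline and marks sit at the same pixels in the side view as at the start. The jar, packet and spool also look unmoved, judged by eye. The gripper was clear of everything at hand-in, with no contact force showing.
- **Disagreement:** the scene camera first put the button about 8 mm away from where the side and wrist cameras did. I used the side and wrist position, and the press confirmed it.

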